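Feed a dowel rack through a chute past a sprung gate

ROBOT

A 6-joint arm with a two-finger parallel gripper is mounted at the origin on the work surface; the furniture and walls round the work are solid. World frame = base frame: x ahead of the robot, y to its left, z up, the work surface at z = 0. Lengths are in m, angles in rad, forces in N, time in s.
With the tool pointing down it reaches from about 0.25 to 0.775 m from the base axis. Payload 4 kg.
Tool frame: the origin (TCP) lies midway between the tips of the shut fingers; the grasp point (between the pads) lies 19 mm behind it; z points along the fingers, y is the direction in which the jaws open and shut (so a half turn about z gives the same grasp; the last joint's range is limited). The gripper opens to 94 mm and grips with 3 to 60 N. Pads are 16 mm wide; open, the fingers measure 119 mm over their backs; the gripper's body (75 mm by 177 mm) begins 78 mm behind the grasp point.
Start: joints at [1.036, 0.087, 1.371, -0, 1.684, -0.103], TCP at [0.23, 0.5, 0.206] pointing down, gripper open.
Joint ranges: [-3.1, 3.1], [-0.76, 2.03], [0.27, 2.55], [-1.08, 4.22], [0.17, 2.65], [-2.57, 2.57]. Speed limits (rad/s): [2.79, 2.79, 3.14, 3.14, 3.14, 3.14].

INTERFACE

Orientations are given as [roll, pitch, yaw] about the fixed x, y, z axes, in that order (R = Rz(yaw) Ry(pitch) Rx(roll)).
In Python, from bench import robot gives the robot as it stands.
- The arm moves only by the tool drive_tool, never from a script. Its argument "series" is a list that holds one entry, the list of rows, each a list of 7 numbers: the turn, a rotation vector about the tool's x, y, z in rad, then the shift along the tool's x, y, z in cm, then the opening in per cent of the stroke, from 0 (shut) to 100 (fully open). In form: [[[rx, ry, rz, tx, ty, tz, fingers], ...]]. A call has 1 to 20 rows; each row is the pose to reach, as a shift and turn from the pose measured when the call began, along the tool's axes at that moment; what a row does not reach only later rows make up. A row lasts 1/10 s, in which the tool goes at most 50 mm and 8.59 degrees, less where a joint would pass 70% of its speed; a pose out of reach is approached as far as the arm can. A call with a gripper value outside its range is refused whole. The fingers move at their own pace and stop on an object; the grip force is fixed at half the most. Time passes only in rows, so rows that repeat a pose let the fingers close. It gives the time, the measured TCP pose, the force and the opening at its end, in the units of the state.
- robot.get_obs(): the state, without advancing time (a new reading comes with each control period).
- robot.snapshot(name): name is "scene" or "top"; returns a dict with "img" (400x640x3 uint8, blue, green, red), "depth" (400x640 float32, m along the optical axis (not along the pixel's ray), 0 where there is no reading), "vertical_fov" (degrees; the focal length in pixels is half the picture's height over the tangent of half this angle, whatever the lens; pixels are square), "cx", "cy" (the principal point, pixels), "dist_coeffs" ([k1, k2, p1, p2, k3] as OpenCV has them; the pictures are not rectified), "rvec" (rotation vector, rad) and "tvec" (3), from world to camera coordinates, as OpenCV has them. Camera axes: x right, y down, z forward; pixel columns grow to the right and rows downward; lengths in m; the calibration is good to about 2 mm. A picture is of the moment at which its call begins.
- robot.close_job(): hands the job in, once; it reports no verdict.
The state is a dict: "time": time; "joint_positions": joint angles; "qvel": joint speeds; "joint_torque": joint torques, N m; "tool_pos": TCP position; "ee_rot": TCP orientation; "wrist_force": force on the tool from outside, world axes, zero at the start; "wrist_torque": the same for the moment, N m; "width": finger opening in m.
Only numpy, scipy, OpenCV 4.12 (cv2) and the standard library are available. Lean on these libraries where they do the work, as an engineer would, in place of code of your own. Each camera call takes 0.05 s, during which the arm holds its last target.

TASK

Press the long treadle down with one fingertip to swing the gate up, and while holding it down push the wooden dowel rack along the chute, past the gate, until it stands against the end stop. Then let go, so that the gate drops shut behind the dowels. The gate must not touch the rack at any time, the rack is only pushed along the chute floor, never lifted, and the conical nozzle and the sanding block near the chute's ends stay where they are.

Things in the scene. Friction and masses are not known exactly. Their poses are not given: they have to be found in the camera images.
- chute: Fixed plywood chute, 348 mm long. Origin on the bench top, midway between its walls, below the gate blade. +y = feed direction (to the robot's left, towards the stop), +x = across to the treadle side (away from the robot), z up. Floor top z = 8 mm from y = -238 (open end) to +110; inner wall faces x = -33 and +33, walls 8 thick, tops z = 33 mm.
- stop (a point): Middle of the end stop's face, on the chute floor (chute x = 0, y = +92, z = 8 mm): a wooden board across the chute, its top at z = 57 mm. Axes as the chute's.
- gate (a joint): Gate angle, rad: 0 = shut (rest), grows as the treadle is pressed down, stop at 0.8. Shaft, treadle and blade are one rigid piece; the shaft lies along the chute at chute x = +47, z = 50 mm, in brackets at y = -231, -30, +18 (tops z = 60 mm). The blade clears the dowels from 0.40 rad on; 0.5 to 0.7 is a good hold. Its spring shuts it when let go; holding takes about 4 N mid-treadle.
- blade (a point): Middle of the blade's lower edge, moves with the gate (shut: chute x = 5, y = 0, z = 48 mm). The blade is an upright aluminium plate across the chute, 5 mm thick in y, from the shaft to chute x = -33 mm; shut, it spans z = 48 to 72 mm in the dowels' way. Open at 0.6 rad its tip is about 115 mm above the bench.
- treadle (a point): Middle of the treadle's upper face, 45 mm out from the shaft, moves with the gate. Ribbed plate along the chute, y = -222 to -42, x = +53 to about +118 mm. At rest it slopes up outwards by 0.35 rad (this point: x = 88, z = 68 mm); at 0.6 rad it slopes down and a fingertip 45 mm from the shaft is at about z = 42 mm. A fingertip may slide along it in y without changing the opening.
- rack: Loose wooden rack in the chute, 60 (x) x 144 (y) mm, 0.35 kg; origin at the centre of its underside, +y forward as the chute's. Baseboard 16 mm high; front block 34 high from y = -2 to +72, carrying 8 steel dowels (10 thick, tops 54 above the underside; x = -20 and -3, y = 6 to 60). Against the stop its origin is at chute y = +20 mm and the gate shuts into the gap behind the dowels.
- push_face (a point): Middle of the rear face of the rack's upright push board, the face to push towards +y: rack x = 0, y = -72, 45 mm above the rack's underside. The board is 60 wide, 18 thick, its top 77 mm above the underside (z = 85 mm). With the rack home this face is at chute y = -52 mm, still before the gate.
- nozzle: Bystander: loose grey conical glue tip, 35 mm across, 62 mm high, standing on the bench behind the chute's open end, about 45 mm from it. Origin at its underside.
- sanding_block: Bystander: loose brown sanding block, 60 (x) x 110 (y) x 35 mm, lying on the bench on the treadle side, beside the stop end (its near end about 45 mm past the treadle's end). Origin at its underside.

How it is judged:
By the outcome, as a careful person would: the job done as asked, in the order asked, and still so for the second after the job is handed in, with the robot touching nothing.
It also fails if it takes over 38 s, if anything falls off the work surface, if the arm or the gripper's body presses on something with over 40 N, if the wrist force passes 120 N, or if a joint passes its speed limit or range.

## Working session

There is one attempt and no reset: what is moved stays moved. The work goes in short steps, Python scripts to look and compute and a tool call to move; the robot and the scene stay as the last step left them, time stands still between calls to the robot, and variables do not carry over. Pictures are saved under pics/ and viewed, and the job is handed in when it is done.

Besides the shell and the picture viewer there is one more tool, called after "Request:" as name(argument=value, ...), one argument or row to a line, values as JSON. drive_tool: Moves the arm, as the interface text tells. Its arguments: {"type":"object","properties":{"series":{"type":"array","items":{"type":"array","items":{"type":"array","items":{"type":"number"}}}}},"required":["series"]}

```bash
mkdir -p pics; ls; python3 - <<'E'
from bench import robot
import cv2,numpy as np
o=robot.get_obs()
print({k:np.round(v,3) for k,v in o.items()})
for n in("scene","top"):
    s=robot.snapshot(n); cv2.imwrite(f"pics/{n}0.png",s["img"]); np.savez(f"{n}0.npz",**s)
    print(n,s["vertical_fov"],s["cx"],s["cy"],s["dist_coeffs"],s["rvec"],s["tvec"])
E
```

```text
pics
{'time': np.float64(0.0), 'joint_positions': array([ 1.036,  0.088,  1.372,  0.   ,  1.684, -0.103]), 'qvel': array([ 0.002,  0.001, -0.001,  0.001,  0.   ,  0.001]), 'joint_torque': array([-1.0000e-03, -3.4019e+01, -3.0243e+01,  7.2000e-02,  3.3000e-02,
       -0.0000e+00]), 'tool_pos': array([0.23 , 0.499, 0.204]), 'ee_rot': array([-3.139, -0.   ,  2.71 ]), 'wrist_force': array([-0.547, -0.502,  0.147]), 'wrist_torque': array([-0.055, -0.001, -0.069]), 'width': np.float64(0.094)}
scene 57.56580763495813 318.1016844766368 199.5004373125986 [0.02403088 0.         0.         0.         0.        ] [ 1.91626351 -0.6321117   0.38234597] [-0.41567995  0.19177431  0.63360101]
top 47.38831836109597 317.3821968584237 196.49415497334098 [-0.07495983  0.          0.          0.          0.        ] [ 2.26417417 -1.93996693  0.20219848] [-0.09396     0.47471284  0.84602364]
```

View pics/scene0.png

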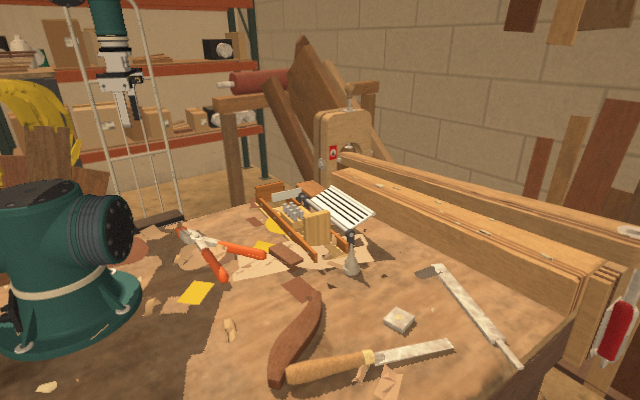

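View pics/top0.png

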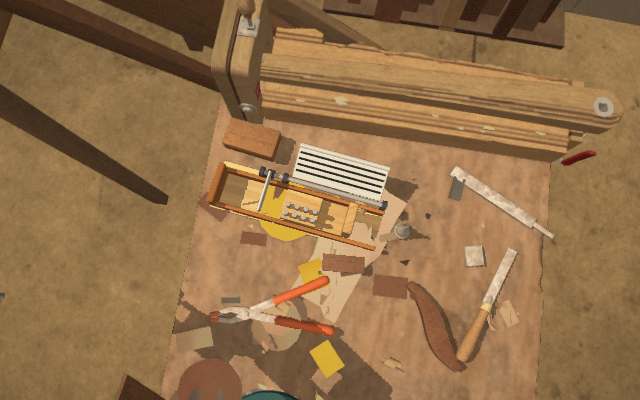

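```bash
cat > h.py <<'E'
import numpy as np,cv2
def load(n): return dict(np.load(n+".npz"))
def cam(s):
    f=200/np.tan(np.radians(float(s["vertical_fov"]))/2)
    K=np.array([[f,0,float(s["cx"])],[0,f,float(s["cy"])],[0,0,1]])
    R=cv2.Rodrigues(s["rvec"])[0]; return K,R,s["tvec"].ravel()
def ray(s,uv):
    K,R,t=cam(s); p=cv2.undistortPoints(np.array(uv,float).reshape(-1,1,2),K,s["dist_coeffs"]).reshape(-1,2)
    return -R.T@t,(R.T@np.c_[p,np.ones(len(p))].T).T
def onz(s,uv,z):
    c,d=ray(s,uv); z=np.broadcast_to(z,len(d)); return c+d*((z-c[2])/d[:,2])[:,None]
def bydepth(s,uv):
    c,d=ray(s,uv); uv=np.array(uv,int).reshape(-1,2); return c+d*s["depth"][uv[:,1],uv[:,0]][:,None]
def proj(s,P):
    K,R,t=cam(s); return cv2.projectPoints(np.array(P,float).reshape(-1,1,3),s["rvec"],s["tvec"],K,s["dist_coeffs"])[0].reshape(-1,2)
E
python3 - <<'E'
from h import *
s=load("top0"); im=s["img"]
cv2.imwrite("pics/topz.png",cv2.resize(im[110:260,195:425],None,fx=3.4,fy=3.4,interpolation=cv2.INTER_CUBIC))
s=load("scene0"); im=s["img"]
cv2.imwrite("pics/scz.png",cv2.resize(im[165:285,240:400],None,fx=5,fy=5,interpolation=cv2.INTER_CUBIC)[:600])
E
```

```text
(no output)
```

View pics/topz.png

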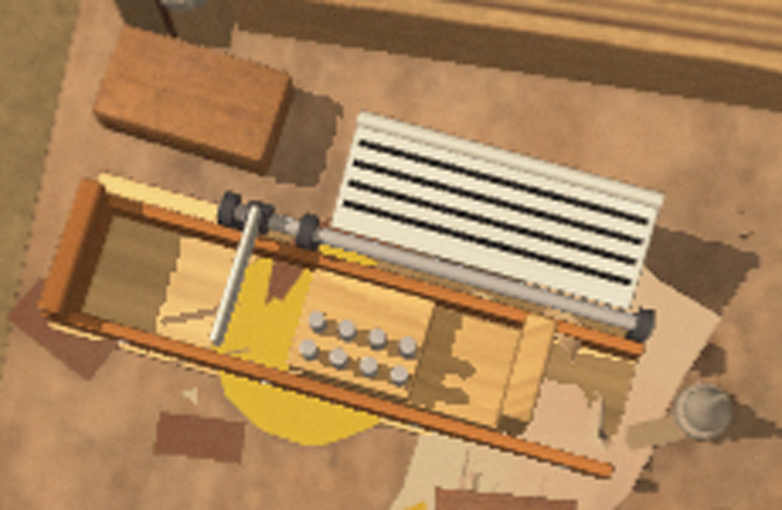

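View pics/scz.png

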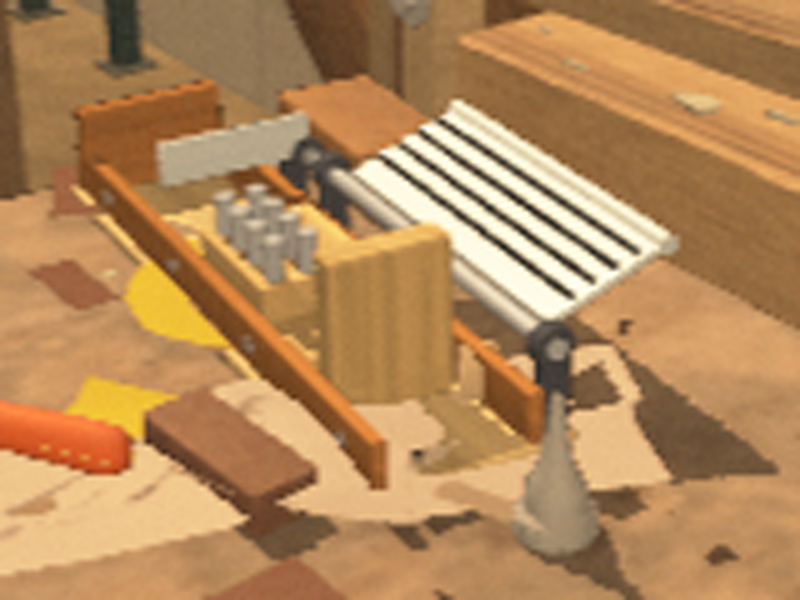

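```bash
cat > fit.py <<'E'
from h import *
from scipy.optimize import least_squares
s=load("top0")
C=np.array([[-37,-238,33],[37,-238,33],[47,-231,60],[47,18,60],[47,-30,60],[-33,0,72],[33,92,57],[-33,92,57]])/1e3
Z=np.array([[612,471],[643,350],[645,318],[229,204],[308,226],[214,343],[104,184],[67,308]])/3.4+[195,110]
def T(p,C):
    c,q=np.cos(p[2]),np.sin(p[2]); return np.c_[p[0]+c*C[:,0]-q*C[:,1],p[1]+q*C[:,0]+c*C[:,1],C[:,2]]
W=onz(s,Z,C[:,2])
r=least_squares(lambda p:(T(p,C)-W)[:,:2].ravel(),[.5,0,0],loss="soft_l1",f_scale=.003)
P=r.x
if __name__=="__main__":
    print(P,np.degrees(P[2]));print(np.round((T(P,C)-W)*1e3,1))
    def inv(w): return T([0,0,-P[2]],w-[P[0],P[1],0])
    # depth check
    for nm,px in dict(treadL=(372,120),treadmid=(495,215),pushtop=(525,370),nozz=(705,405),block=(195,100),blockR=(285,75),blockR2=(265,170),bench=(700,470),floor=(120,270),frontblk=(420,300)).items():
        u=np.array([px])/3.4+[195,110]; w=bydepth(s,u); print(nm,np.round(w*1e3),np.round(inv(w)*1e3))
E
python3 fit.py
```

```text
[ 0.46798679  0.08299163 -0.1251295 ] -7.169392034073702
[[ 0.3 -1.5 -0. ]
 [ 0.9 -1.9 -0. ]
 [-1.7 -0.7  0. ]
 [-0.3  0.4  0. ]
 [-0.3  0.2  0. ]
 [ 1.5  0.5  0. ]
 [-6.4  0.9 -0. ]
 [ 3.7  2.3 -0. ]]
treadL [[574.  19.  80.]] [[113. -50.  80.]]
treadmid [[532. -58.  66.]] [[  82. -132.   66.]]
pushtop [[444. -87.  83.]] [[  -3. -171.   83.]]
nozz [[ 446. -194.   40.]] [[  13. -278.   40.]]
block [[585. 131.  33.]] [[110.  62.  33.]]
blockR [[608.  79.  36.]] [[139.  14.  36.]]
blockR2 [[554.  85.  10.]] [[85. 12. 10.]]
bench [[ 414. -203.   -1.]] [[ -18. -291.   -1.]]
floor [[480. 162.   5.]] [[ 2. 80.  5.]]
frontblk [[482. -23.  42.]] [[  27. -103.   42.]]
```

```bash
python3 - <<'E'
from fit import *
inv=lambda w:T([0,0,-P[2]],w-[P[0],P[1],0])
u=np.array([[552,320],[532,428],[526,318],[502,420]])/3.4+[195,110]
print("board top edge",np.round(inv(onz(s,u,.085))*1e3,1))
# dense cloud
vv,uu=np.mgrid[0:400,0:640]; uv=np.c_[uu.ravel(),vv.ravel()]
w=bydepth(s,uv); ok=s["depth"].ravel()>0; w=w[ok]; c=inv(w)*1e3
b=(c[:,2]>79)&(c[:,2]<92)&(abs(c[:,0])<31)&(c[:,1]<-100)&(c[:,1]>-235)
print("board pts",b.sum(),np.percentile(c[b],[2,50,98],axis=0).round(1))
for x0 in range(60,260,20):
    m=(c[:,0]>=x0)&(c[:,0]<x0+20)&(c[:,1]>-300)&(c[:,1]<60); print(x0,c[m,2].max().round() if m.any() else None)
nz=(c[:,1]<-250)&(c[:,1]>-330)&(abs(c[:,0])<50)&(c[:,2]>8); print("noz",np.percentile(c[nz],[2,50,98],axis=0).round())
for q in [(53,-195),(53,-60)]: print(q,T(P,np.array([[*q,0]])/1e3))
E
```

```text
board top edge [[  27.7 -178.4   85. ]
 [ -33.2 -183.4   85. ]
 [  24.8 -164.3   85. ]
 [ -33.4 -166.6   85. ]]
board pts 300 [[ -29.1 -181.1   80.1]
 [  -1.3 -172.5   83.9]
 [  27.9 -163.9   87.3]]
60 68.0
80 76.0
100 82.0
120 38.0
140 36.0
160 147.0
180 76.0
200 108.0
220 118.0
240 128.0
noz [[   0. -297.    8.]
 [  12. -279.   23.]
 [  30. -267.   60.]]
(53, -195) [[ 0.49623578 -0.11709834  0.        ]]
(53, -60) [[0.51308422 0.01684617 0.        ]]
```

```bash
python3 - <<'E'
from fit import *
inv=lambda w:T([0,0,-P[2]],w-[P[0],P[1],0])
vv,uu=np.mgrid[0:400,0:640]; uv=np.c_[uu.ravel(),vv.ravel()]
w=bydepth(s,uv); ok=s["depth"].ravel()>0; c=inv(w[ok])*1e3
for x0 in range(120,260,20):
  r=[]
  for y0 in range(-260,140,40):
    m=(c[:,0]>=x0)&(c[:,0]<x0+20)&(c[:,1]>=y0)&(c[:,1]<y0+40)
    r.append(int(c[m,2].max()) if m.any() else -1)
  print(x0,r)
E
```

```text
120 [3, -1, -1, -1, -1, 3, 36, 38, 39, 37]
140 [3, 4, 5, 3, 3, 2, 35, 36, 218, 223]
160 [4, 3, 3, 3, 5, 3, 71, 146, 232, 233]
180 [3, 4, 73, 73, 74, 74, 75, 75, 233, 233]
200 [74, 74, 74, 75, 75, 73, 75, 108, 233, 233]
220 [74, 75, 75, 117, 117, 117, 116, 114, 309, 234]
240 [127, 127, 124, 122, 120, 118, 116, 113, 308, 235]
```

Request:
drive_tool(
  series=[
    [[0, 0, 0.03, -1.2, -1.1, 0, 100], [0, 0, 0.09, -3.6, -3.2, 0, 100], [0, 0, 0.17, -6.6, -6, 0, 100], [0, 0, 0.25, -9.8, -8.8, 0, 100], [0, 0, 0.33, -13, -11.7, 0, 100], [0, 0, 0.41, -16.2, -14.6, 0, 100], [0, 0, 0.49, -19.4, -17.4, 0, 100], [0, 0, 0.57, -22.6, -20.3, 0, 100], [0, 0, 0.65, -25.8, -23.2, 0, 100], [0, 0, 0.73, -29, -26, 0, 100], [0, 0, 0.81, -32.2, -28.9, 0, 100], [0, 0, 0.89, -35.4, -31.8, 0, 100], [0, 0, 0.97, -38.6, -34.6, 0, 100], [0, 0, 1.05, -41.8, -37.5, 0, 100], [0, 0, 1.13, -45, -40.4, 0, 100], [0, 0, 1.2, -47.6, -42.8, 0, 100], [0, 0, 1.25, -49.4, -44.3, 0, 100], [0, 0, 1.264, -49.9, -44.8, 0, 100], [0, 0, 1.264, -49.9, -44.8, 0, 100], [0, 0, 1.264, -49.9, -44.8, 0, 100]],
  ],
)

```text
time: 2.1
tool_pos: [0.4949, -0.1159, 0.2052]
ee_rot: [-3.14, 0.001, 1.447]
wrist_force: [0.2, -0.5, 0.1]
width: 0.094
```

```bash
cat > st.py <<'E'
from fit import *
from bench import robot
import sys
o=robot.get_obs()
p=o["tool_pos"]; inv=lambda w:T([0,0,-P[2]],w-[P[0],P[1],0])
print("t",o["time"],"chute",np.round(inv(p[None])*1e3,1),"rot",np.round(o["ee_rot"],3),"F",np.round(o["wrist_force"],1),"w",o["width"],"q6",o["joint_positions"].round(2))
if len(sys.argv)>1:
    k=sys.argv[1]
    for n in("scene","top"):
        s2=robot.snapshot(n); np.savez(n+k,**s2); im=s2["img"]
        im=cv2.resize(im[110:285,230:420] if n=="scene" else im[90:270,190:430],None,fx=3.3,fy=3.3,interpolation=cv2.INTER_CUBIC)
        cv2.imwrite(f"pics/{n}{k}.png",im)
E
python3 st.py 1
```

```text
t 2.1 chute [[  51.6 -193.9  205.2]] rot [-3.140e+00  1.000e-03  1.447e+00] F [ 0.2 -0.5  0.1] w 0.09395299478683806 q6 [-0.34 -0.    1.47 -0.    1.68 -0.22]
```

View pics/scene1.png

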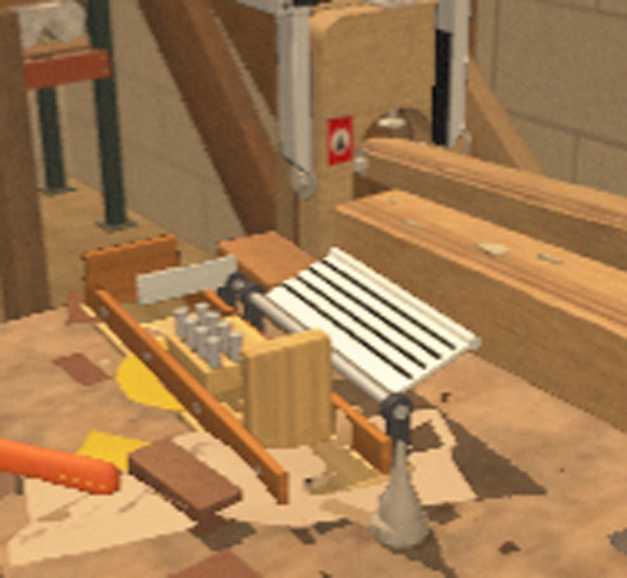

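View pics/top1.png

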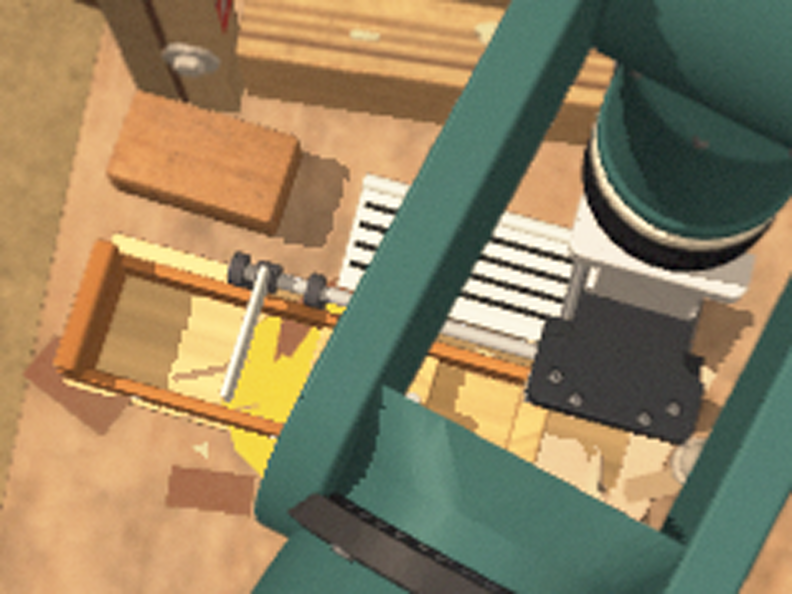

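Request:
drive_tool(
  series=[
    [[0, 0, 0, -0.05, 0.1, 1, 100], [0, 0, 0, -0.1, 0.1, 3, 100], [0, 0, 0, -0.1, 0.1, 5, 100], [0, 0, 0, -0.1, 0.1, 7, 100], [0, 0, 0, -0.1, 0.1, 9, 100], [0, 0, 0, -0.1, 0.1, 10.2, 100], [0, 0, 0, -0.1, 0.1, 10.8, 100], [0, 0, 0, -0.1, 0.1, 11, 100], [0, 0, 0, -0.1, 0.1, 11, 100]],
  ],
)

```text
time: 3.1
tool_pos: [0.4963, -0.1167, 0.096]
ee_rot: [3.141, 0.002, 1.448]
wrist_force: [-0.2, -0.3, -0.2]
width: 0.0941
```

```bash
python3 st.py 2
```

```text
t 3.1 chute [[  53.  -194.6   96. ]] rot [3.141e+00 2.000e-03 1.448e+00] F [-0.2 -0.3 -0.2] w 0.09406905107588687 q6 [-0.34  0.05  1.63 -0.    1.46 -0.22]
```

View pics/scene2.png

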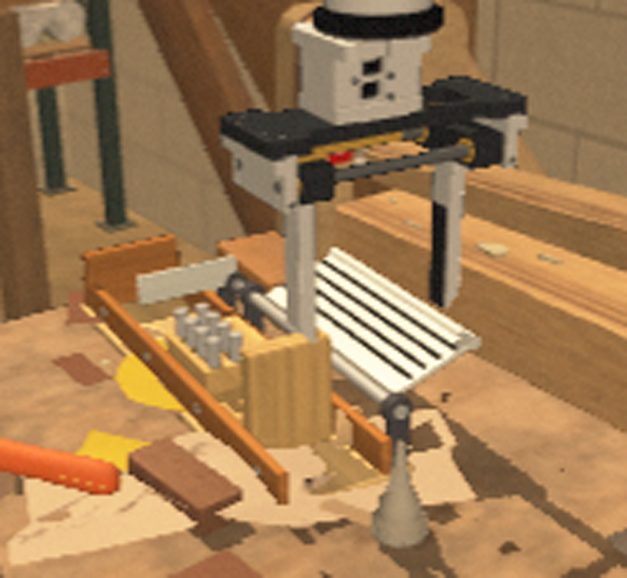

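```bash
python3 - <<'E'
from fit import *
s=load("scene2")
Q=np.array([[-6,-203,96],[6,-203,96],[-6,-187,96],[6,-187,96],[30,-180,85],[-30,-180,85],[30,-162,85],[-30,-162,85],[118,-222,76],[47,-231,60],[98,-203,96],[112,-203,96]])/1e3
print(np.c_[Q*1e3,(proj(s,T(P,Q))-[230,110])*3.3].round())
E
```

```text
[[  -6. -203.   96.  300.  346.]
 [   6. -203.   96.  317.  342.]
 [  -6. -187.   96.  287.  336.]
 [   6. -187.   96.  304.  332.]
 [  30. -180.   85.  331.  334.]
 [ -30. -180.   85.  248.  356.]
 [  30. -162.   85.  317.  324.]
 [ -30. -162.   85.  236.  345.]
 [ 118. -222.   76.  481.  341.]
 [  47. -231.   60.  396.  395.]
 [  98. -203.   96.  439.  309.]
 [ 112. -203.   96.  457.  304.]]
```

Request:
drive_tool(
  series=[
    [[0, 0, 0, 0, 0, 0.5, 100], [0, 0, 0, 0, 0, 1, 100], [0, 0, 0, 0, 0, 1.5, 100], [0, 0, 0, 0, 0, 2, 100], [0, 0, 0, 0, 0, 2.4, 100], [0, 0, 0, 0, 0, 2.8, 100], [0, 0, 0, 0, 0, 3.2, 100], [0, 0, 0, 0, 0, 3.6, 100], [0, 0, 0, 0, 0, 4, 100], [0, 0, 0, 0, 0, 4.4, 100], [0, 0, 0, 0, 0, 4.8, 100], [0, 0, 0, 0, 0, 5.2, 100], [0, 0, 0, 0, 0, 5.5, 100], [0, 0, 0, 0, 0, 5.6, 100], [0, 0, 0, 0, 0, 5.6, 100]],
  ],
)

```text
time: 4.7
tool_pos: [0.4964, -0.1171, 0.0403]
ee_rot: [3.141, 0.002, 1.448]
wrist_force: [0.3, -0.3, 1.7]
width: 0.0938
```

```bash
python3 st.py 3
```

```text
t 4.7 chute [[  53.2 -195.    40.3]] rot [3.141e+00 2.000e-03 1.448e+00] F [ 0.3 -0.3  1.7] w 0.09380144239434901 q6 [-0.34  0.09  1.7  -0.    1.35 -0.22]
```

View pics/scene3.png

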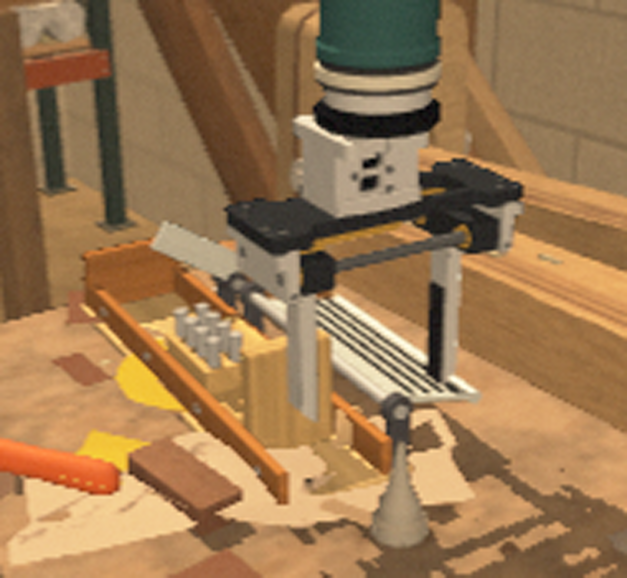

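View pics/top3.png

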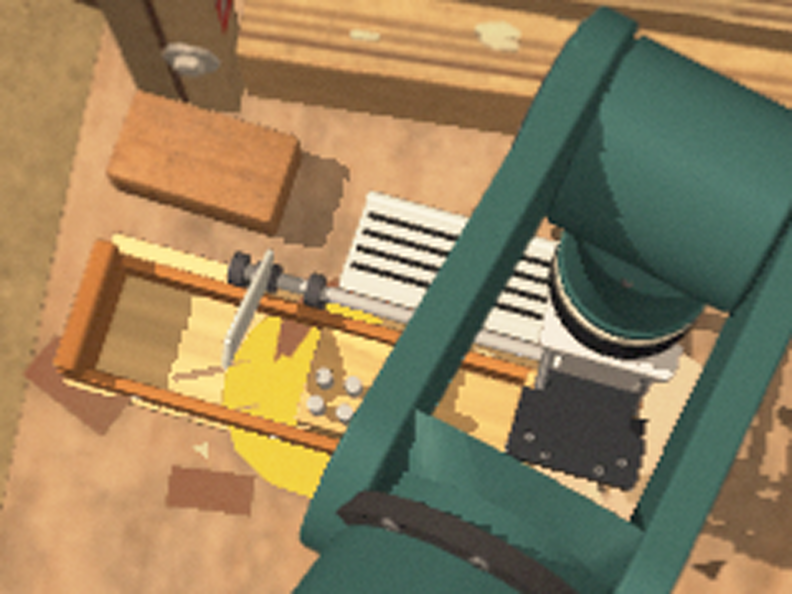

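```bash
python3 - <<'E'
from fit import *
s=load("scene3")
for th in (.4,.5,.6,.7):
  c,q=np.cos(th),np.sin(th)
  Q=np.array([[47-80*c+z*q,0,50+80*q+z*c] for z in(-2,22)])/1e3
  print(th,((proj(s,T(P,Q))-[230,110])*3.3).round().tolist())
E
```

```text
0.4 [[143.0, 267.0], [152.0, 237.0]]
0.5 [[146.0, 257.0], [159.0, 228.0]]
0.6 [[151.0, 247.0], [166.0, 219.0]]
0.7 [[156.0, 238.0], [173.0, 211.0]]
```

Request:
drive_tool(
  series=[
    [[0, 0, 0, 0.3, 0, 0, 100], [0, 0, 0, 0.7, 0, 0, 100], [0, 0, 0, 1.1, 0, 0, 100], [0, 0, 0, 1.6, 0, 0, 100], [0, 0, 0, 2.1, 0, 0, 100], [0, 0, 0, 2.6, 0, 0, 100], [0, 0, 0, 3.1, 0, 0, 100], [0, 0, 0, 3.6, 0, 0, 100], [0, 0, 0, 4.1, 0, 0, 100], [0, 0, 0, 4.6, 0, 0, 100], [0, 0, 0, 5.1, 0, 0, 100], [0, 0, 0, 5.6, 0, 0, 100], [0, 0, 0, 6.1, 0, 0, 100], [0, 0, 0, 6.6, 0, 0, 100], [0, 0, 0, 7.1, 0, 0, 100], [0, 0, 0, 7.6, 0, 0, 100], [0, 0, 0, 8.1, 0, 0, 100], [0, 0, 0, 8.5, 0, 0, 100], [0, 0, 0, 8.8, 0, 0, 100], [0, 0, 0, 9, 0, 0, 100]],
  ],
)

```text
time: 6.8
tool_pos: [0.5075, -0.0275, 0.0403]
ee_rot: [3.141, 0.002, 1.448]
wrist_force: [0.3, -4.1, 3.8]
width: 0.0936
```

```bash
python3 st.py 4
```

```text
t 6.8 chute [[  53.  -104.7   40.3]] rot [3.141e+00 2.000e-03 1.448e+00] F [ 0.3 -4.1  3.8] w 0.09364552373209314 q6 [-0.16  0.09  1.71 -0.    1.35 -0.04]
```

View pics/scene4.png

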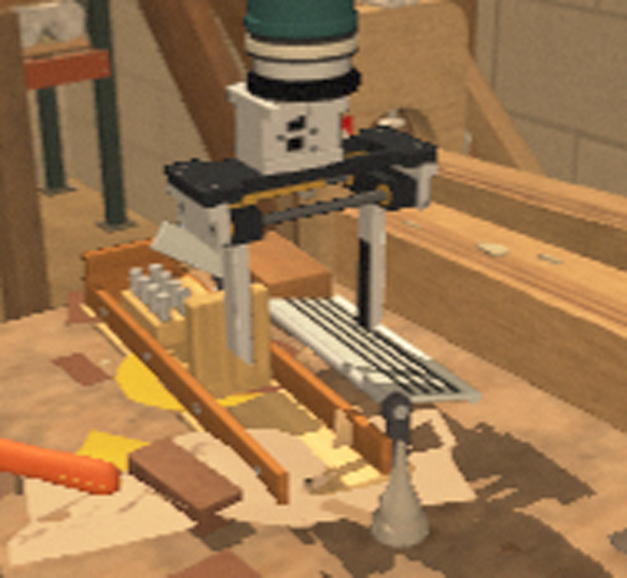

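View pics/top4.png

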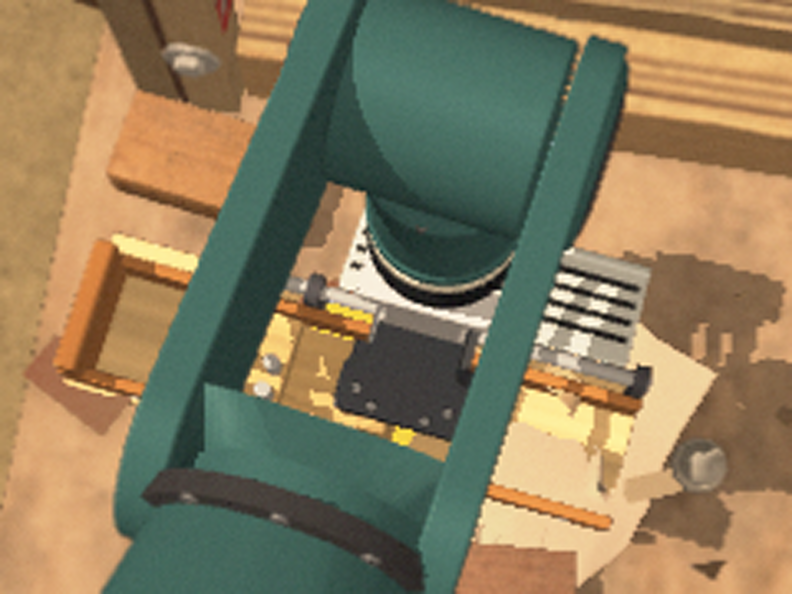

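```bash
python3 - <<'E'
from fit import *
inv=lambda w:T([0,0,-P[2]],w-[P[0],P[1],0])
s=load("top4")
for px in [(330,10),(300,60),(360,100),(400,60),(550,50),(610,60),(240,210),(180,60),(150,30)]:
    u=np.array([px])/3.3+[190,90]; print(px,(inv(bydepth(s,u))*1e3).round())
cv2.imwrite("pics/sc4f.png",load("scene4")["img"][:300,150:550])
E
```

```text
(330, 10) [[ 61. -56. 431.]]
(300, 60) [[ 38. -53. 437.]]
(360, 100) [[ 34. -75. 425.]]
(400, 60) [[ 51. -85. 429.]]
(550, 50) [[  71. -135.  426.]]
(610, 60) [[  72. -156.  428.]]
(240, 210) [[-23. -52. 450.]]
(180, 60) [[147.  80. 100.]]
(150, 30) [[157. 101. 108.]]
```

View pics/sc4f.png

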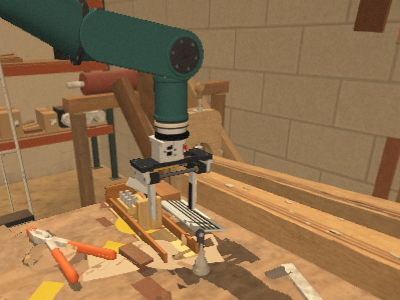

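Request:
drive_tool(
  series=[
    [[0, 0, 0, 0.3, 0, 0, 100], [0, 0, 0, 0.7, 0, 0, 100], [0, 0, 0, 1.1, 0, 0, 100], [0, 0, 0, 1.5, 0, 0, 100], [0, 0, 0, 1.9, 0, 0, 100], [0, 0, 0, 2.3, 0, 0, 100], [0, 0, 0, 2.7, 0, 0, 100], [0, 0, 0, 3.1, 0, 0, 100], [0, 0, 0, 3.4, 0, 0, 100], [0, 0, 0, 3.7, 0, 0, 100], [0, 0, 0, 3.9, 0, 0, 100], [0, 0, 0, 4.1, 0, 0, 100], [0, 0, 0, 4.2, 0, 0, 100], [0, 0, 0, 4.3, 0, 0, 100]],
  ],
)

```text
time: 8.3
tool_pos: [0.5128, 0.0155, 0.0401]
ee_rot: [3.141, 0.001, 1.448]
wrist_force: [1.2, -5.0, 4.1]
width: 0.0944
```

```bash
python3 st.py 5
```

```text
t 8.3 chute [[ 52.9 -61.4  40.1]] rot [3.141e+00 1.000e-03 1.448e+00] F [ 1.2 -5.   4.1] w 0.09437774872418639 q6 [-0.08  0.1   1.69 -0.    1.35  0.04]
```

View pics/scene5.png

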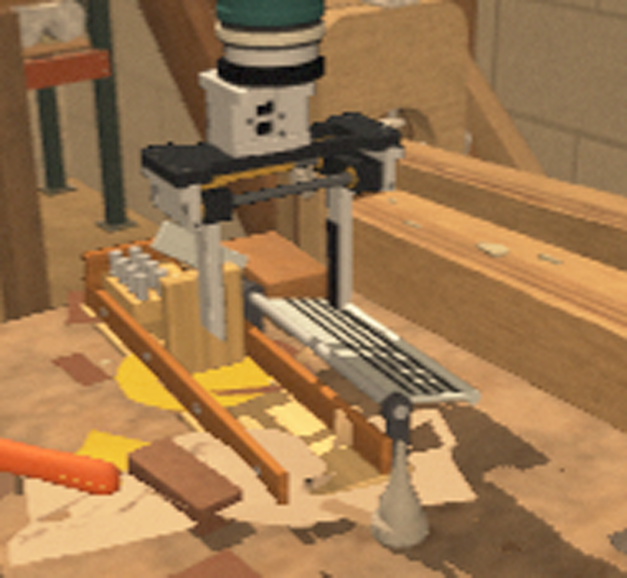

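Force is still only sliding friction; creep until it rises.

Request:
drive_tool(
  series=[
    [[0, 0, 0, 0.1, 0, 0, 100], [0, 0, 0, 0.15, 0, 0, 100], [0, 0, 0, 0.2, 0, 0, 100], [0, 0, 0, 0.2, 0, 0, 100]],
  ],
)

```text
time: 8.8
tool_pos: [0.513, 0.0175, 0.0401]
ee_rot: [3.141, 0.001, 1.448]
wrist_force: [-0.1, -5.1, 5.0]
width: 0.0939
```

Request:
drive_tool(
  series=[
    [[0, 0, 0, 0.1, 0, 0, 100], [0, 0, 0, 0.15, 0, 0, 100], [0, 0, 0, 0.2, 0, 0, 100], [0, 0, 0, 0.2, 0, 0, 100]],
  ],
)

```text
time: 9.2
tool_pos: [0.513, 0.0175, 0.0401]
ee_rot: [3.141, 0.006, 1.449]
wrist_force: [-1.1, -9.3, 4.7]
width: 0.094
```

Request:
drive_tool(
  series=[
    [[0, 0, 0, 0.15, 0, 0, 100], [0, 0, 0, 0.3, 0, 0, 100], [0, 0, 0, 0.3, 0, 0, 100], [0, 0, 0, 0.3, 0, 0, 100]],
  ],
)

```text
time: 9.6
tool_pos: [0.513, 0.0174, 0.0402]
ee_rot: [3.142, 0.012, 1.45]
wrist_force: [-1.1, -12.1, 5.3]
width: 0.0939
```

```bash
python3 st.py 6
```

```text
t 9.6 chute [[ 52.8 -59.5  40.2]] rot [3.142 0.012 1.45 ] F [ -1.1 -12.1   5.3] w 0.09391777780808 q6 [-0.07  0.1   1.69 -0.01  1.35  0.06]
```

View pics/top6.png

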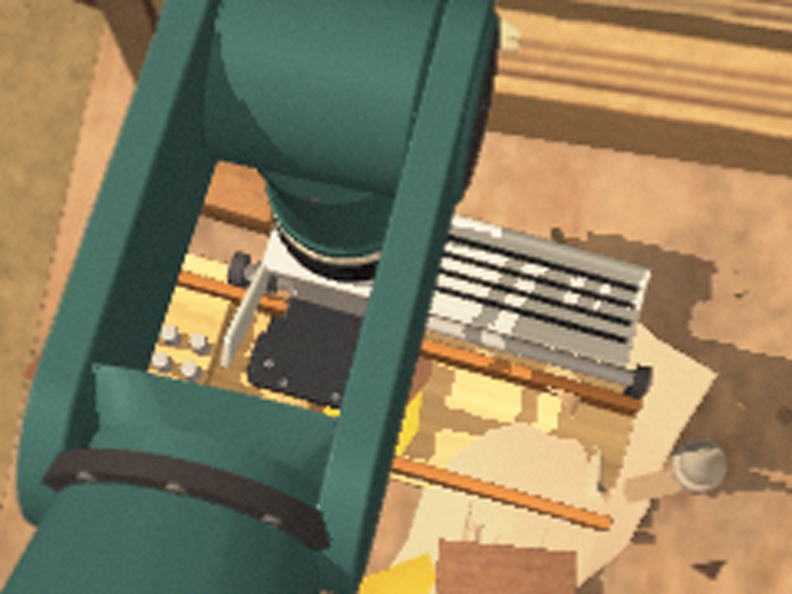

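View pics/scene6.png

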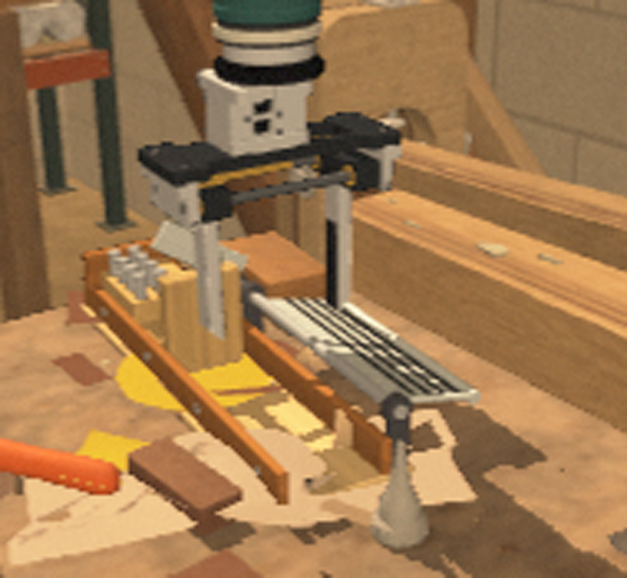

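Request:
drive_tool(
  series=[
    [[0, 0, 0, -0.3, 0, 0, 100], [0, 0, 0, -0.6, 0, 0, 100], [0, 0, 0, -0.9, 0, 0, 100], [0, 0, 0, -1, 0, 0, 100], [0, 0, 0, -1, 0, 0, 100]],
  ],
)

```text
time: 10.2
tool_pos: [0.5116, 0.0079, 0.0401]
ee_rot: [-3.141, 0.011, 1.45]
wrist_force: [-0.6, 1.9, 2.3]
width: 0.0939
```

```bash
python3 st.py 7
```

```text
t 10.2 chute [[ 52.6 -69.   40.1]] rot [-3.141  0.011  1.45 ] F [-0.6  1.9  2.3] w 0.09386350047646075 q6 [-0.09  0.1   1.7  -0.01  1.35  0.04]
```

View pics/scene7.png

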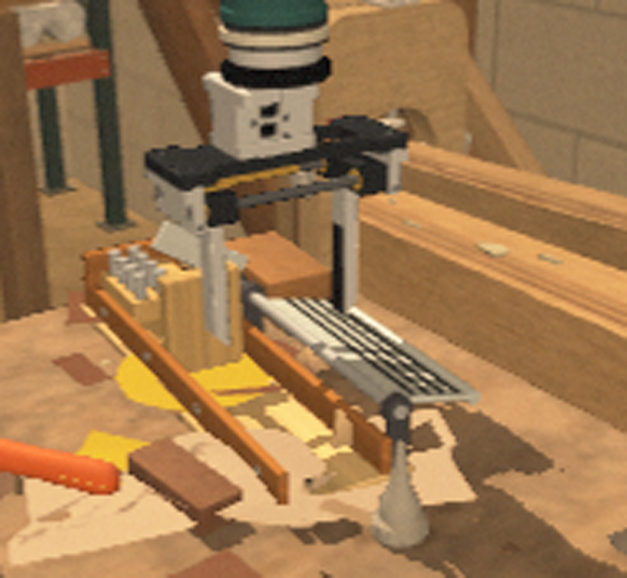

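Request:
drive_tool(
  series=[
    [[0, 0, 0, 0, 0, -0.4, 100], [0, 0, 0, 0, 0, -0.8, 100], [0, 0, 0, 0, 0, -1.2, 100], [0, 0, 0, 0, 0, -1.6, 100], [0, 0, 0, 0, 0, -2, 100], [0, 0, 0, 0, 0, -2.4, 100], [0, 0, 0, 0, 0, -2.8, 100], [0, 0, 0, 0, 0, -3.2, 100], [0, 0, 0, -0.1, 0, -3.6, 100], [0, 0, 0, -0.1, 0, -4, 100], [0, 0, 0, -0.1, 0, -4.5, 100], [0, 0, 0, -0.1, 0, -5.5, 100], [0, 0, 0, -0.1, 0, -7, 100], [0, 0, 0, -0.1, 0, -9, 100], [0, 0, 0, -0.1, 0, -11, 100], [0, 0, 0, -0.2, 0, -13, 100], [0, 0, 0, -0.2, 0, -15, 100], [0, 0, 0, -0.2, 0, -16, 100], [0, 0, 0, -0.2, 0, -16, 100]],
  ],
)

```text
time: 12.2
tool_pos: [0.5127, 0.0076, 0.2024]
ee_rot: [3.138, 0.011, 1.45]
wrist_force: [-0.0, 0.2, 0.5]
width: 0.0939
```

```bash
python3 st.py 8
```

```text
t 12.2 chute [[ 53.8 -69.2 202.4]] rot [3.138 0.011 1.45 ] F [-0.   0.2  0.5] w 0.09386725881991415 q6 [-0.09  0.    1.46 -0.01  1.67  0.03]
```

View pics/scene8.png

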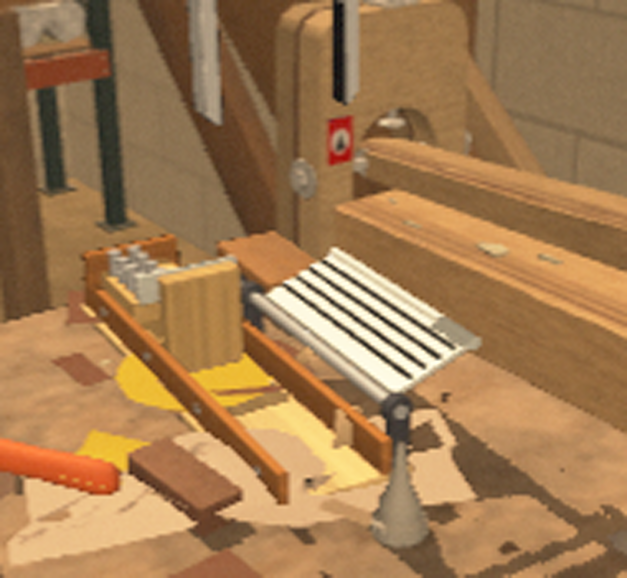

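View pics/top8.png

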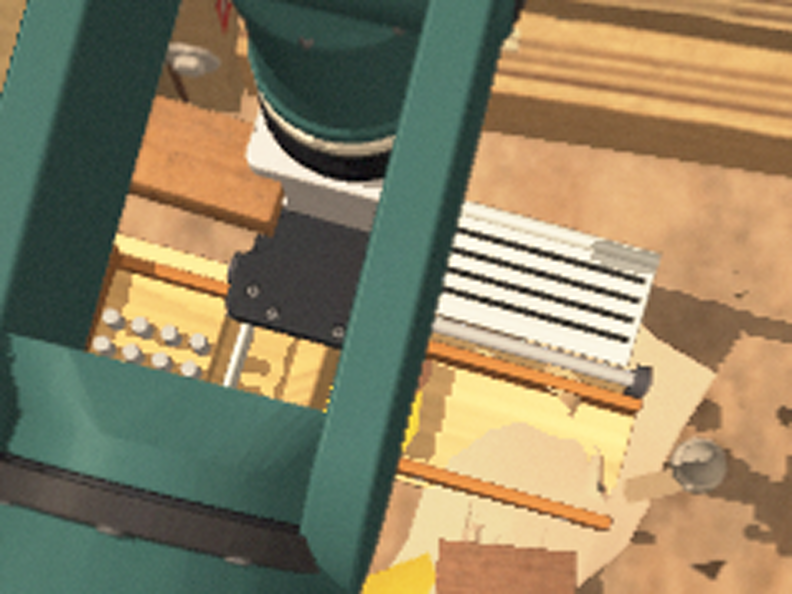

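```bash
python3 - <<'E'
from fit import *
inv=lambda w:T([0,0,-P[2]],w-[P[0],P[1],0])
s=load("scene8")
Q=np.array([[30,-52,85],[-30,-52,85],[30,-34,85],[-33,0,72]])/1e3
print(((proj(s,T(P,Q))-[230,110])*3.3).round().tolist())
a=load("scene6")["img"];b=s["img"]
for n in ("scene8",):
    vv,uu=np.mgrid[180:260,260:330]; uv=np.c_[uu.ravel(),vv.ravel()]
    c=inv(bydepth(s,uv))*1e3
    m=(abs(c[:,0])<25)&(c[:,2]>40)&(c[:,2]<78)&(c[:,1]>-75)&(c[:,1]<-40); print("rear face y",np.percentile(c[m,1],[10,50,90]),m.sum())
    s0=load("scene0"); c=inv(bydepth(s0,uv))*1e3
    m=(abs(c[:,0])<25)&(c[:,2]>40)&(c[:,2]<78)&(c[:,1]>-200)&(c[:,1]<-168); print("start rear face y",np.percentile(c[m,1],[10,50,90]),m.sum())
z=cv2.resize(b[175:245,250:315],None,fx=9,fy=8,interpolation=cv2.INTER_CUBIC); cv2.imwrite("pics/z8.png",z)
for k in("0","8"):
    t=load("top"+k)
    print(t["img"][225:240,390:410].mean((0,1)))
E
```

```text
[[243.0, 268.0], [167.0, 285.0], [232.0, 260.0], [137.0, 277.0]]
rear face y [-52.12691906 -50.60476583 -48.75513207] 271
start rear face y [-183.17850303 -181.79830809 -180.46025819] 325
[ 98.99333333 126.63       150.8       ]
[106.46       135.82333333 160.94333333]
```

View pics/z8.png

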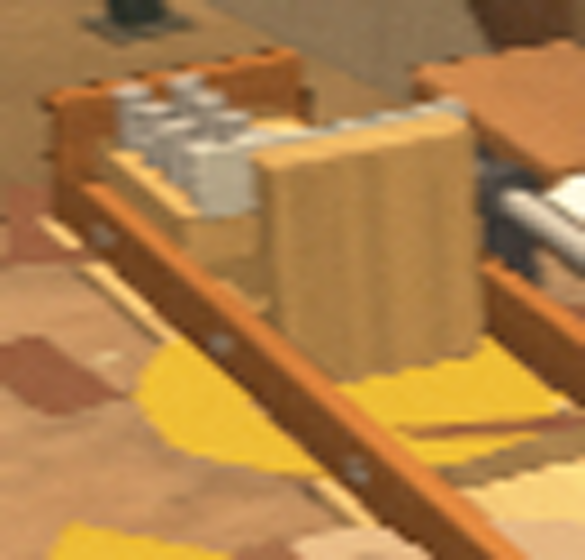

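Rack home (rear face about y −51, nominal −52), gate shut behind the dowels, and the arm clear. Handing in.

```bash
python3 -c "
from bench import robot
print(robot.close_job())"
```

```text
the job is handed in; nothing more can be done
None
```

The rack is home against the end stop, the gate is shut behind the dowels, and I handed the job in at about 12.3 s.

**What I did:** One fingertip pressed the treadle to about 0.59 rad, read from the blade tip in the scene view. The other finger pushed the rack about 13 cm along the chute floor. I then backed off 1 cm with the treadle still held, and lifted away slowly.

**Last checks:**
- **Home position:** The rack stopped moving with the tool at chute y = -59.5 mm, against about -60 expected. The push force rose from 5 to 12 N there. After release the depth image put the push face at about y = -51 mm (nominal -52), within calibration error.
- **Gate:** Both views show it shut in the gap behind the dowels, and the treadle back at rest. I saw no sign of the blade touching the rack, but I only looked between moves.
- **Bystanders:** The nozzle and sanding block look unmoved in the pictures. I did not measure them again after the job.
- **Arm:** It stood clear at z = 0.20 m with about 0.5 N on the wrist. The highest wrist force I read at the end of any move was about 13 N.

**Disagreement:** My hand-picked stop corners were off the chute fit by 4 to 7 mm. The other points fitted within about 2 mm. The contact position agreed with the fit, so I put the difference down to how I picked those corners.

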